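# Unlatch and open the bench guard's infeed gate

### The arm

A 7-joint arm with a two-finger parallel gripper is mounted at the origin on a cart in front of the work surface, level with it; the furniture and walls round the work are solid. World frame = base frame: x ahead of the robot, y to its left, z up, the work surface at z = 0. Lengths are in m, angles in rad, forces in N, time in s.
With the tool pointing down it reaches from about 0.425 to 1.025 m from the base axis. Payload 9.4 kg.
Tool frame: the origin (TCP) lies between the finger pads; the fingertips stand 14 mm ahead of it and the grasp point (between the pads) lies 5 mm behind it (bot.tcp_to_tips is the distance from the TCP to the fingertips, in m); z points along the fingers, y is the line along which they close (so a half turn about z gives the same grasp; the last joint's range is limited). The gripper opens to 85 mm and grips with 20 to 120 N. Pads are 22 mm wide; open, the fingers measure 114 mm over their backs; the gripper's body (76 mm by 85 mm) begins 54 mm behind the grasp point. The pads swing forward as they close: fully open they stand 13 mm farther back than shut.
Start: joints at [1.026, 0.599, -0.003, 1.599, 0.002, 0.943, -0.08], TCP at [0.327, -0.647, 0.245] pointing down, gripper open.
Joint ranges: [-2.57, 2.57], [-0.35, 1.97], [-1.29, 1.29], [0.11, 2.56], [-1.05, 4.19], [0.11, 1.86], [-2.63, 2.63]. Speed limits (rad/s): [2.22, 2.22, 3.01, 3.01, 3.14, 3.14, 3.14].

### API

Orientations are given as a unit quaternion [w, x, y, z].
In Python, from cell import readout, cams, bot gives the robot as it stands.
- The arm moves only by the tool move_arm, never from a script. Its argument "motion" is a list that holds one entry, the list of rows, each a list of 7 numbers: the shift along the tool's x, y, z in m, then the turn, a rotation vector about the tool's x, y, z in units of 5 degrees (1.0 is 5 degrees), then the opening, from 0 (shut) to 1 (fully open). In form: [[[tx, ty, tz, ax, ay, az, gripper], ...]]. A call has 1 to 12 rows; each row is the pose to reach, as a shift and turn from the pose commanded when the call began, along the tool's axes at that moment; what a row does not reach only later rows make up. A row lasts 1/12 s, in which the tool goes at most 41.7 mm and 7.16 degrees, less where a joint would pass 70% of its speed; a pose out of reach is approached as far as the arm can. A call with a gripper value outside its range is refused whole. The fingers move at their own pace and stop on an object; "squeeze" is the grip in N (left out, the last holds). Time passes only in rows, so rows that repeat a pose let the fingers close. It gives the time, the measured TCP pose, the force, the opening and the grip force at its end, in the units of the state.
- readout.read_state(): the state, without advancing time (a new reading comes with each control period).
- cams.get_image(name): name is "side" or "top" or "wrist"; returns a dict with "img" (480x640x3 uint8, red, green, blue), "intrinsics" (3x3 intrinsics, pixels), "T" (4x4, takes a point from camera to world coordinates). Camera axes: x right, y up, looking along -z (the intrinsics and any distortion apply to the point x, -y, -z); pixel columns grow to the right and rows downward; lengths in m; the calibration is good to about 2 mm. A picture is of the moment at which its call begins. There is no depth.
- bot.finish_job(): hands the job in; it is judged then, once.
The state is a dict: "time": time; "qpos": joint angles; "qd": joint speeds; "effort": joint torques, N m; "position": TCP position; "orientation": TCP orientation; "force": force on the tool from outside, world axes, zero at the start; "ft_torque": the same for the moment, N m; "opening": opening from 0.0 (shut) to 1.0 (fully open); "finger_force": force on a finger pad.
Only numpy, scipy, OpenCV 4.12 (cv2) and the standard library are available. Lean on these libraries where they do the work, as an engineer would, in place of code of your own. Each camera call takes 0.05 s, during which the arm holds its last target. There are 200 camera calls.

### The job

Open the infeed gate of the bench guard so that stock can be fed through: press the latch's thumb plate down to lift the bar out of its forked catch, keep it down while you push the gate away from you until the bar is past the catch, then swing the gate wide open, about square to the fence, and leave it standing there. The latch is light: feel your way and never press or push harder than about 25 N, do not fling the gate, and leave the tin, the bolt and the oak block beside it where they are.

Things in the scene. Friction and masses are not known exactly. Their poses are not given: they have to be found in the camera images.
- guard: fixed dark steel base plate of the bench guard, 100 x 320 x 10 mm, on the table; origin at the centre of its underside, x = the way the gate opens (away from the robot), y = along the fence to the left. Two sockets carry an aluminium frame with gate, latch and catch, which stands 0 to 30 mm above its lowest setting: it differs each time and is not measured, so find heights by touch
- hinge_foot (a point): point at table height on the vertical hinge axis of the gate (base frame x 0, y +110 mm). The gate is 200 mm wide and 16 mm thick, shut in the plane base x = 0; its top rail reaches from z 104 to 130 mm, the hinge post's top is at 143 mm (all z at the lowest setting)
- plate_foot (a point): point at table height under the centre of the thumb plate with the gate shut (base frame x -37, y +20 mm; 97 mm from the hinge axis). The plate is level, 40 x 40 x 5 mm, on the gate's face towards the robot, its top at z 117 mm (lowest) to 147 mm (highest setting); its far edge is 9 mm short of the gate's face. It moves with the gate
- catch_foot (a point): point at table height under the forked catch (base frame x -22, y -115 mm), open at the top, 16 mm slot, 8.5 mm deep round the bar. The bar, 8 x 12 mm, and the thumb plate are one see-saw on the gate, its pivot 65 mm right of the plate's centre. Plate: about 4.5 N to start, 10 N at the hard stop after 13 mm; the bar is free after about 10 mm, falls back when let go, and is past the catch at gate 0.15 rad
- gate (a joint): angle of the gate about its vertical hinge: 0 shut, grows counter-clockwise seen from above as the free (right) end goes away from the robot, 1.5 at the stop; friction of about 0.1 N m keeps it where it is left
- wax_tin: round cream tin, 63 mm across, 34 mm high, standing beyond the right end of the base; origin at the centre of its underside, z up
- bolt_m16: grey bolt with nut, 75 mm long, 24 mm high, lying behind the right end of the base; origin at the centre of its underside
- offcut_oak: oak block, 45 x 90 x 45 mm, lying left of the base; origin at the centre of its underside

How it is judged:
By the outcome, as a careful person would: the job done as asked, in the order asked, and still so for the second after the job is handed in, with the robot touching nothing.
It also fails if it takes over 58 s, if anything falls off the work surface, if the arm or the gripper's body presses on something with over 40 N, if the wrist force passes 120 N, or if a joint passes its speed limit or range.

## Working session

There is one attempt and no reset: what is moved stays moved. The work goes in short steps, Python scripts to look and compute and a tool call to move; the robot and the scene stay as the last step left them, time stands still between calls to the robot, and variables do not carry over. Pictures are saved under pics/ and viewed, at most 10 in all, crops included, and the job is handed in when it is done.

Besides the shell and the picture viewer there is one more tool, called after ">>>" as name([rows], argument=value, ...), one row to a line, values as JSON. move_arm: Moves the arm, as the interface text tells. Its arguments: {"type":"object","properties":{"motion":{"type":"array"},"squeeze":{"type":"number"}},"required":["motion"]}

```bash
mkdir -p pics; python3 - <<'E'
from cell import readout,cams,bot
import cv2,numpy as np
for n in("top","side"):
    d=cams.get_image(n); cv2.imwrite(f"pics/{n}0.png",d["img"][:,:,::-1]); print(n,d["intrinsics"],np.round(d["T"],4).tolist(),[k for k in d])
s=readout.read_state();print(s);print(bot.tcp_to_tips)
E
```

```text
top [[445.14456389   0.         316.98424033]
 [  0.         445.14456389 242.71568552]
 [  0.           0.           1.        ]] [[0.045, 0.9742, -0.2211, 0.3563], [-0.999, 0.0433, -0.0124, 0.0257], [-0.0025, 0.2214, 0.9752, 1.0225], [0.0, 0.0, 0.0, 1.0]] ['img', 'intrinsics', 'T']
side [[482.50002      0.         311.37052549]
 [  0.         482.50002    242.98691848]
 [  0.           0.           1.        ]] [[0.485, 0.7173, -0.5003, 0.1379], [-0.8745, 0.4031, -0.2697, -0.2199], [0.0082, 0.5683, 0.8228, 0.7884], [0.0, 0.0, 0.0, 1.0]] ['img', 'intrinsics', 'T']
{'time': 0.1, 'qpos': array([ 1.0263295 ,  0.60005698, -0.00252309,  1.60003162,  0.00177811,
        0.94288973, -0.07981273]), 'qd': array([ 0.0007815 , -0.00214858, -0.00034335, -0.00204808,  0.00080907,
       -0.00022205,  0.00146514]), 'effort': array([ 7.04435573e-03, -7.77993250e+01,  1.57102659e+00, -2.58624780e+01,
        1.27460668e-02,  5.54572558e-03,  2.04836979e-06]), 'position': array([ 0.32670817, -0.64677964,  0.24450153]), 'orientation': array([-6.56006887e-04,  9.72771624e-01,  2.31764727e-01, -2.19517052e-04]), 'force': array([-0.05503428,  0.07319701, -0.46831323]), 'ft_torque': array([-0.01261278,  0.02055437,  0.02909812]), 'finger_force': 0.0, 'opening': 1.0041929688543518}
0.014
```

View pics/top0.png

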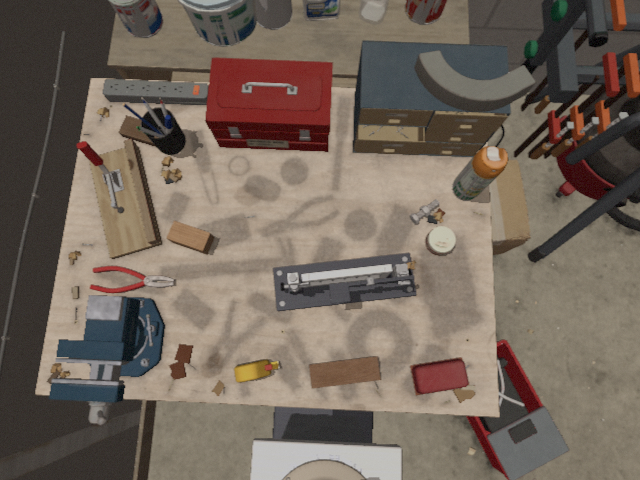

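View pics/side0.png

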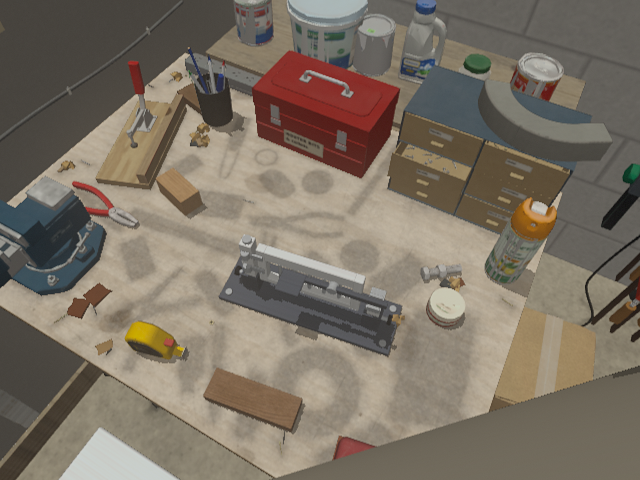

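The top view shows the dark base plate with corners near (274,268), (411,254), (415,295) and (278,310). The hinge post is near (292,280), the catch near (402,272), the tin at (441,240), the bolt at (428,212) and the oak block at (190,236). The side view shows the hinge post near (247,245) and the right end of the gate near (375,300).

```bash
cat >h.py <<'E'
import numpy as np,cv2
from cell import readout,cams,bot
def ray(d,uv,z):
    K,T=d["intrinsics"],d["T"]; p=np.linalg.inv(K)@[uv[0],uv[1],1]
    v=T[:3,:3]@[p[0],-p[1],-p[2]]; o=T[:3,3]; return o+v*(z-o[2])/v[2]
def proj(d,P):
    T=d["T"]; p=T[:3,:3].T@(np.array(P)-T[:3,3]); q=d["intrinsics"]@[p[0],-p[1],-p[2]]; return q[:2]/q[2]
E
python3 - <<'E'
from h import *
t=cams.get_image("top");s=cams.get_image("side")
im=t["img"]; hsv=cv2.cvtColor(im,cv2.COLOR_RGB2HSV)
m=((hsv[:,:,2]<95)).astype(np.uint8); m2=np.zeros_like(m); m2[240:325,262:425]=m[240:325,262:425]
m2=cv2.morphologyEx(m2,cv2.MORPH_OPEN,np.ones((3,3)));m2=cv2.morphologyEx(m2,cv2.MORPH_CLOSE,np.ones((25,25)))
c=max(cv2.findContours(m2,0,2)[0],key=cv2.contourArea)
W=np.array([ray(t,p[0],.01)[:2] for p in c])*1000
r=cv2.minAreaRect(W.astype(np.float32));print(r)
print(np.round([ray(t,p,.01)[:2] for p in[(274,268),(411,254),(415,295),(278,310)]],3).tolist())
for n,d,(x0,x1,y0,y1) in(("top",t,(260,460,195,320)),("side",s,(210,480,220,360))):
    cv2.imwrite(f"pics/{n}z.png",cv2.resize(d["img"][y0:y1,x0:x1,::-1],None,fx=2.9,fy=2.9,interpolation=cv2.INTER_CUBIC))
E
```

```text
((498.357421875, -29.966079711914062), (99.82018280029297, 322.7569580078125), 8.9869384765625)
[[0.522, 0.135], [0.569, -0.18], [0.474, -0.189], [0.426, 0.119]]
```

View pics/topz.png

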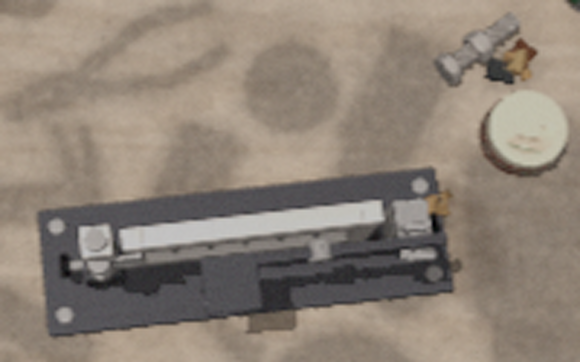

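View pics/sidez.png

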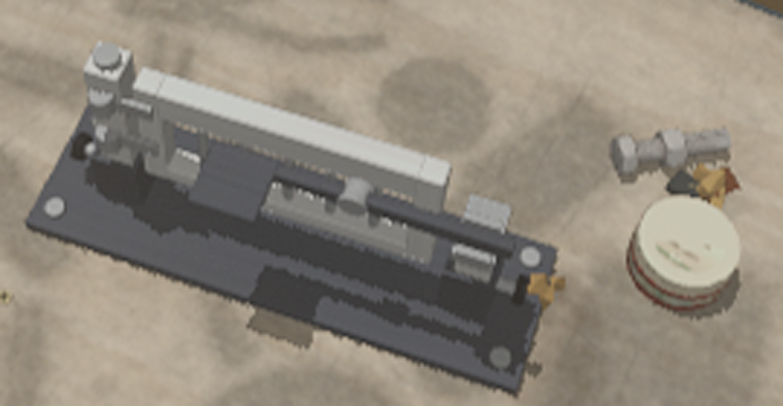

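```bash
python3 - <<'E'
from h import *
t=cams.get_image("top");s=cams.get_image("side")
a=.155;ex=np.array([np.cos(a),np.sin(a),0]);ey=np.array([-np.sin(a),np.cos(a),0]);c=np.array([.498,-.030,0])
def tri(u,v):
    A0,A1=ray(t,u,0),ray(t,u,.2);B0,B1=ray(s,v,0),ray(s,v,.2)
    da=(A1-A0)/.2;db=(B1-B0)/.2;D=(da-db)[:2];z=-D@(A0-B0)[:2]/(D@D)
    return (A0+da*z+B0+db*z)/2, np.linalg.norm(A0+da*z-B0-db*z)
Z=lambda p:(p[0]/2.9+260,p[1]/2.9+195); Y=lambda p:(p[0]/2.9+210,p[1]/2.9+220)
for n,p,q in(("post top",(97,238),(107,55)),("plate",(231,285),(236,184)),("rail R top near",(383,222),(437,184)),("rail L top near",(121,249),(140,92)),("catch",(412,217),(487,212)),("tin top",(527,130),(688,240))):
    P,e=tri(Z(p),Y(q));r=P-c;print(n,np.round(P,3),"base",np.round([r@ex,r@ey],3),round(e,4))
# gripper path: current pose
st=readout.read_state();from scipy.spatial.transform import Rotation as R
q=st["orientation"];M=R.from_quat(np.r_[q[1:],q[0]]).as_matrix();print(M.round(3))
for z in(.25,):
    for x in(-.025,-.037):
        P=c+x*ex+.02*ey+[0,0,z];print(x,P.round(3),"shift tool",(M.T@(P-st["position"])).round(3))
E
```

```text
post top [0.481 0.081 0.154] base [0.    0.112] 0.0031
plate [ 0.457 -0.013  0.127] base [-0.038  0.023] 0.0001
rail R top near [ 0.502 -0.113  0.145] base [-0.009 -0.083] 0.0046
rail L top near [0.479 0.063 0.131] base [-0.004  0.095] 0.0021
catch [ 0.511 -0.139  0.122] base [-0.004 -0.11 ] 0.0008
tin top [ 0.597 -0.243  0.042] base [ 0.065 -0.226] 0.0013
[[ 0.893  0.451 -0.   ]
 [ 0.451 -0.893  0.   ]
 [-0.    -0.    -1.   ]]
-0.025 [ 0.47  -0.014  0.25 ] shift tool [ 0.413 -0.5   -0.005]
-0.037 [ 0.458 -0.016  0.25 ] shift tool [ 0.402 -0.504 -0.005]
```

>>> move_arm([
  [[0.02,-0.025,0,0,0,0.1,0],[0.045,-0.055,0,0,0,0.4,0],[0.07,-0.085,0,0,0,0.7,0],[0.095,-0.115,0,0,0,1.0,0],[0.12,-0.147,0,0,0,1.3,0],[0.145,-0.178,0,0,0,1.6,0],[0.17,-0.209,0,0,0,1.9,0],[0.195,-0.24,0,0,0,2.2,0],[0.22,-0.27,0,0,0,2.5,0],[0.245,-0.301,0,0,0,2.8,0],[0.265,-0.326,0,0,0,3.1,0],[0.28,-0.344,0,0,0,3.59,0]],
])

```text
time: 1.3
position: [0.422, -0.2107, 0.2455]
orientation: [-0.0, 0.997, 0.078, 0.0]
force: [0.4, -0.3, -0.5]
opening: -0.003
finger_force: 0.0
```

>>> move_arm([
  [[0.01,-0.026,0,0,0,0,0],[0.022,-0.056,0,0,0,0,0],[0.034,-0.087,0,0,0,0,0],[0.046,-0.118,0.005,0,0,0,0],[0.058,-0.149,0.015,0,0,0,0],[0.068,-0.175,0.03,0,0,0,0],[0.074,-0.19,0.045,0,0,0,0],[0.074,-0.19,0.055,0,0,0,0],[0.074,-0.19,0.055,0,0,0,0],[0.074,-0.19,0.055,0,0,0,0]],
])

```text
time: 2.13
position: [0.4653, -0.0148, 0.1901]
orientation: [0.0, 0.997, 0.077, -0.001]
force: [-0.4, -0.4, -0.1]
opening: 0.006
finger_force: 0.0
```

```bash
python3 - <<'E'
from h import *
s=cams.get_image("side");cv2.imwrite("pics/s2.png",cv2.resize(s["img"][120:360,180:480,::-1],None,fx=2.5,fy=2.5))
st=readout.read_state();print(st["position"],st["force"],st["qpos"])
E
```

```text
[ 0.46553538 -0.0151839   0.19056734] [-0.11608722 -0.08195204  0.74389199] [-0.07472082  0.37819161 -0.01959591  2.23262364  0.01481711  0.53113136
 -1.52263716]
```

View pics/s2.png

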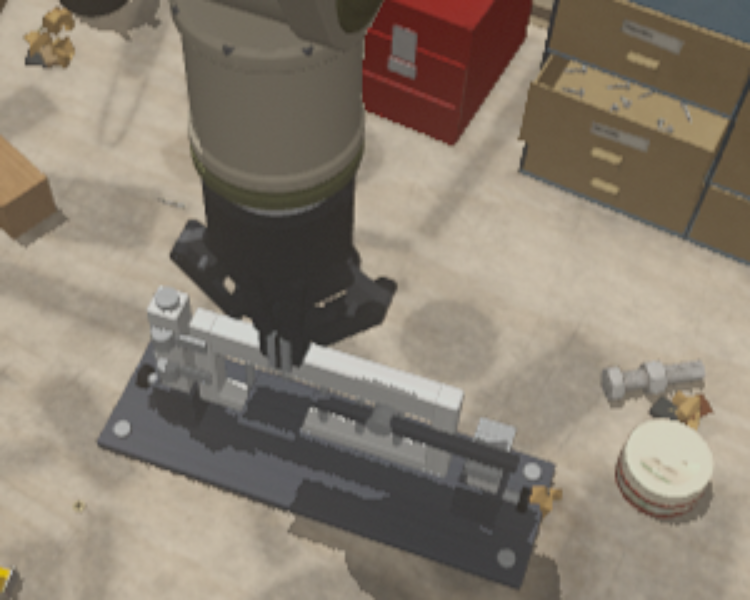

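The picture shows the closed fingertips over the plate, near (275,360), on the robot side of the rail and clear of it. I'll feel downward from here.

>>> move_arm([
  [[0,0,0.006,0,0,0,0],[0,0,0.014,0,0,0,0],[0,0,0.022,0,0,0,0],[0,0,0.03,0,0,0,0],[0,0,0.036,0,0,0,0],[0,0,0.04,0,0,0,0],[0,0,0.042,0,0,0,0],[0,0,0.042,0,0,0,0]],
])

```text
time: 2.85
position: [0.4654, -0.0147, 0.1477]
orientation: [0.0, 0.997, 0.077, -0.0]
force: [-0.8, -0.2, -0.5]
opening: 0.004
finger_force: 0.0
```

>>> move_arm([
  [[0,0,0.001,0,0,0,0],[0,0,0.002,0,0,0,0],[0,0,0.003,0,0,0,0],[0,0,0.004,0,0,0,0],[0,0,0.004,0,0,0,0]],
])

```text
time: 3.27
position: [0.4656, -0.0147, 0.1442]
orientation: [0.0, 0.997, 0.077, 0.0]
force: [-0.1, 0.3, -0.3]
opening: 0.003
finger_force: 0.0
```

>>> move_arm([
  [[0,0,0.001,0,0,0,0],[0,0,0.002,0,0,0,0],[0,0,0.003,0,0,0,0],[0,0,0.004,0,0,0,0],[0,0,0.004,0,0,0,0]],
])

```text
time: 3.68
position: [0.4655, -0.0147, 0.1401]
orientation: [0.0, 0.997, 0.077, -0.0]
force: [0.6, 0.3, -0.5]
opening: -0.001
finger_force: 0.0
```

Tips at 0.126, no contact yet.

>>> move_arm([
  [[0,0,0.001,0,0,0,0],[0,0,0.002,0,0,0,0],[0,0,0.003,0,0,0,0],[0,0,0.003,0,0,0,0]],
])

```text
time: 4.02
position: [0.4657, -0.0146, 0.1373]
orientation: [-0.0, 0.997, 0.077, 0.0]
force: [-0.2, 0.6, 6.1]
opening: 0.004
finger_force: 3.0
```

>>> move_arm([
  [[0,0,0.001,0,0,0,0],[0,0,0.002,0,0,0,0],[0,0,0.003,0,0,0,0],[0,0,0.003,0,0,0,0]],
])

```text
time: 4.35
position: [0.4659, -0.0145, 0.1345]
orientation: [-0.0, 0.997, 0.077, 0.0]
force: [-0.8, 0.7, 7.3]
opening: 0.003
finger_force: 3.9
```

>>> move_arm([
  [[0,0,0.001,0,0,0,0],[0,0,0.002,0,0,0,0],[0,0,0.003,0,0,0,0],[0,0,0.003,0,0,0,0]],
])

```text
time: 4.68
position: [0.4661, -0.0145, 0.1316]
orientation: [-0.0, 0.997, 0.077, 0.001]
force: [-1.1, 0.8, 9.9]
opening: 0.004
finger_force: 4.7
```

>>> move_arm([
  [[0,0,0.001,0,0,0,0],[0,0,0.002,0,0,0,0],[0,0,0.003,0,0,0,0],[0,0,0.003,0,0,0,0]],
])

```text
time: 5.02
position: [0.4661, -0.0147, 0.1287]
orientation: [0.0, 0.997, 0.077, 0.001]
force: [-1.2, -0.4, 11.1]
opening: 0.003
finger_force: 5.5
```

>>> move_arm([
  [[0,0,0.0005,0,0,0,0],[0,0,0.001,0,0,0,0],[0,0,0.001,0,0,0,0]],
])

```text
time: 5.27
position: [0.4669, -0.0148, 0.1284]
orientation: [0.0, 0.997, 0.077, 0.002]
force: [-1.1, -1.0, 18.9]
opening: 0.002
finger_force: 9.2
```

>>> move_arm([
  [[0,0,-0.0007,0,0,0,0],[0.0015,0.0004,-0.0007,0,0,-0.2,0],[0.003,0.0008,-0.0007,0,0,-0.4,0],[0.0045,0.0012,-0.0007,0,0,-0.6,0],[0.006,0.0017,-0.0007,0,0,-0.8,0],[0.0075,0.0021,-0.0007,0,0,-1.0,0],[0.009,0.0025,-0.0007,0,0,-1.15,0]],
])

```text
time: 5.85
position: [0.4756, -0.0157, 0.1287]
orientation: [0.0, 0.992, 0.128, 0.001]
force: [-0.7, -0.2, 12.2]
opening: 0.002
finger_force: 5.9
```

>>> move_arm([
  [[0.0023,0.0006,0,0,0,-0.29,0],[0.0046,0.0012,0,0,0,-0.58,0],[0.0068,0.0019,0,0,0,-0.86,0],[0.0091,0.0025,0,0,0,-1.15,0],[0.0115,0.003,0,0,0,-1.43,0],[0.0138,0.0035,0,0,0,-1.72,0],[0.0161,0.0039,0,0,0,-2.0,0],[0.0185,0.0042,0,0,0,-2.29,0],[0.0208,0.0044,0,0,0,-2.57,0],[0.0232,0.0046,0,0,0,-2.86,0]],
])

```text
time: 6.68
position: [0.4992, -0.0144, 0.1287]
orientation: [0.0, 0.968, 0.25, 0.001]
force: [-1.3, -0.2, 10.9]
opening: 0.001
finger_force: 5.6
```

```bash
python3 - <<'E'
from h import *
s=cams.get_image("top");cv2.imwrite("pics/s3.png",cv2.resize(s["img"][180:330,250:450,::-1],None,fx=3,fy=3))
st=readout.read_state();print(st["position"],st["force"],st["qpos"])
E
```

```text
[ 0.49999344 -0.01430407  0.12873746] [-0.16261273 -1.09806854 11.88897443] [-2.00324376e-03  5.16471556e-01 -1.16012651e-01  2.20840990e+00
  1.40907622e-01  4.20650301e-01 -1.29498174e+00]
```

View pics/s3.png

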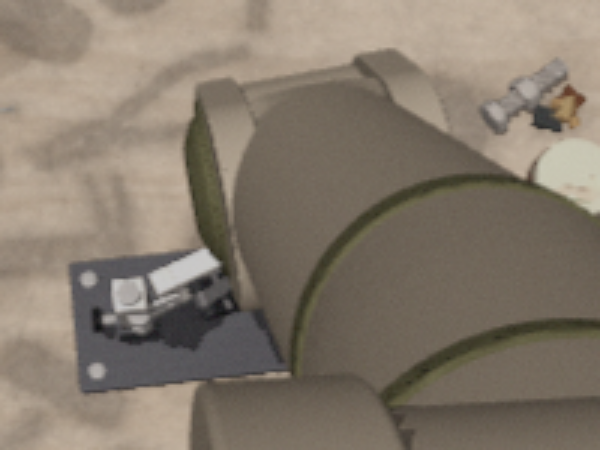

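The rail now runs from (150,285) to (215,255). That is about 0.35 rad of swing, so the gate has followed the finger and the bar is past the catch. Next I continue along the arc at a gentle pace.

>>> move_arm([
  [[0.0036,0.0011,0,0,0,-0.46,0],[0.0073,0.0021,0,0,0,-0.92,0],[0.011,0.0029,0,0,0,-1.38,0],[0.0147,0.0036,0,0,0,-1.83,0],[0.0185,0.0042,0,0,0,-2.29,0],[0.0223,0.0046,0,0,0,-2.75,0],[0.026,0.0048,0,0,0,-3.21,0],[0.0298,0.0049,0,0,0,-3.67,0],[0.0336,0.0048,0,0,0,-4.13,0],[0.0374,0.0046,0,0,0,-4.58,0]],
])

```text
time: 7.57
position: [0.5347, -0.0008, 0.1289]
orientation: [0.001, 0.899, 0.437, 0.001]
force: [0.6, -1.5, 11.1]
opening: 0.003
finger_force: 5.4
```

>>> move_arm([
  [[0.0036,0.0011,0,0,0,-0.46,0],[0.0073,0.0021,0,0,0,-0.92,0],[0.011,0.0029,0,0,0,-1.38,0],[0.0147,0.0036,0,0,0,-1.83,0],[0.0185,0.0042,0,0,0,-2.29,0],[0.0223,0.0046,0,0,0,-2.75,0],[0.026,0.0048,0,0,0,-3.21,0],[0.0298,0.0049,0,0,0,-3.67,0],[0.0336,0.0048,0,0,0,-4.13,0],[0.0374,0.0046,0,0,0,-4.58,0]],
])

```text
time: 8.4
position: [0.5624, 0.0257, 0.1292]
orientation: [0.001, 0.795, 0.607, 0.002]
force: [2.7, -3.7, 10.8]
opening: -0.001
finger_force: 5.1
```

>>> move_arm([
  [[0.0036,0.0011,0,0,0,-0.46,0],[0.0073,0.0021,0,0,0,-0.92,0],[0.011,0.0029,0,0,0,-1.38,0],[0.0147,0.0036,0,0,0,-1.83,0],[0.0185,0.0042,0,0,0,-2.29,0],[0.0223,0.0046,0,0,0,-2.75,0],[0.0241,0.0047,0,0,0,-2.98,0]],
])

```text
time: 8.98
position: [0.5741, 0.0485, 0.1295]
orientation: [0.002, 0.709, 0.705, 0.002]
force: [4.4, -2.1, 11.1]
opening: 0.002
finger_force: 4.9
```

```bash
python3 - <<'E'
from h import *
s=cams.get_image("side");cv2.imwrite("pics/s4.png",cv2.resize(s["img"][120:360,180:480,::-1],None,fx=2.5,fy=2.5))
st=readout.read_state();print(st["position"],st["force"],st["qpos"])
E
```

```text
[0.57427474 0.04880814 0.12945795] [ 4.83719027 -1.83353328 10.95336805] [ 0.10048794  0.60559408 -0.41497657  2.02828256  0.42949544  0.58505096
 -0.61469948]
```

View pics/s4.png

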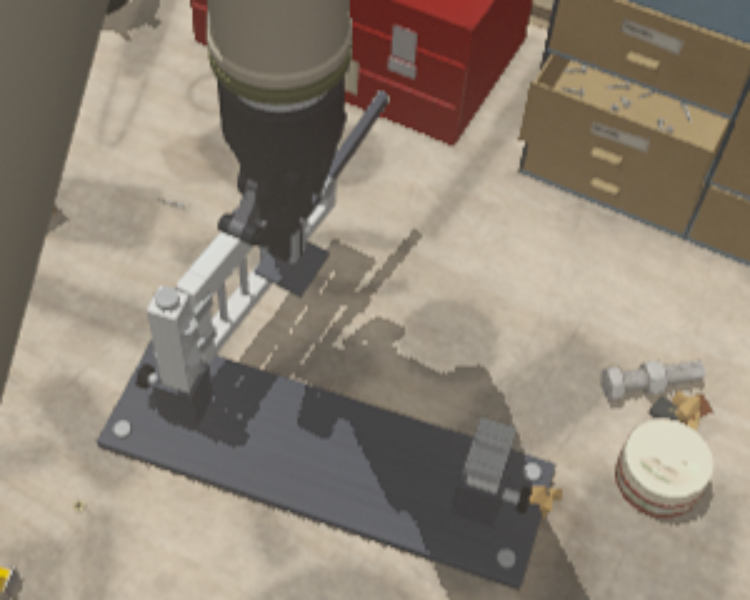

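The gate stands nearly square, with the finger still on the plate at (290,250). I'll lift off straight up.

>>> move_arm([
  [[0,0,-0.003,0,0,0,0],[0,0,-0.007,0,0,0,0],[0,0,-0.011,0,0,0,0],[0,0,-0.015,0,0,0,0],[0,0,-0.02,0,0,0,0],[0,0,-0.028,0,0,0,0],[0,0,-0.04,0,0,0,0],[0,0,-0.055,0,0,0,0],[0,0,-0.075,0,0,0,0],[0,0,-0.1,0,0,0,0],[0,0,-0.12,0,0,0,0],[0,0,-0.12,0,0,0,0]],
])

```text
time: 10.03
position: [0.5726, 0.0489, 0.2526]
orientation: [0.002, 0.71, 0.705, 0.002]
force: [0.5, 0.6, 0.7]
opening: -0.002
finger_force: 0.0
```

>>> move_arm([
  [[0,0.02,0,0,0,0,0],[0,0.05,0,0,0,0,0],[0,0.085,0,0,0,0,0],[0,0.115,0,0,0,0,0],[0,0.13,0,0,0,0,0],[0,0.13,0,0,0,0,0]],
])

```text
time: 10.53
position: [0.7035, 0.047, 0.2472]
orientation: [-0.0, 0.71, 0.704, 0.0]
force: [-0.7, -1.1, 0.6]
opening: -0.006
finger_force: 0.0
```

```bash
python3 - <<'E'
from h import *
s=cams.get_image("side");cv2.imwrite("pics/s5.png",cv2.resize(s["img"][120:360,180:480,::-1],None,fx=2.5,fy=2.5))
st=readout.read_state();print(st["position"],st["force"])
E
```

```text
[0.70155568 0.04732617 0.24711466] [-0.76233861  0.13788684 -0.85488682]
```

View pics/s5.png

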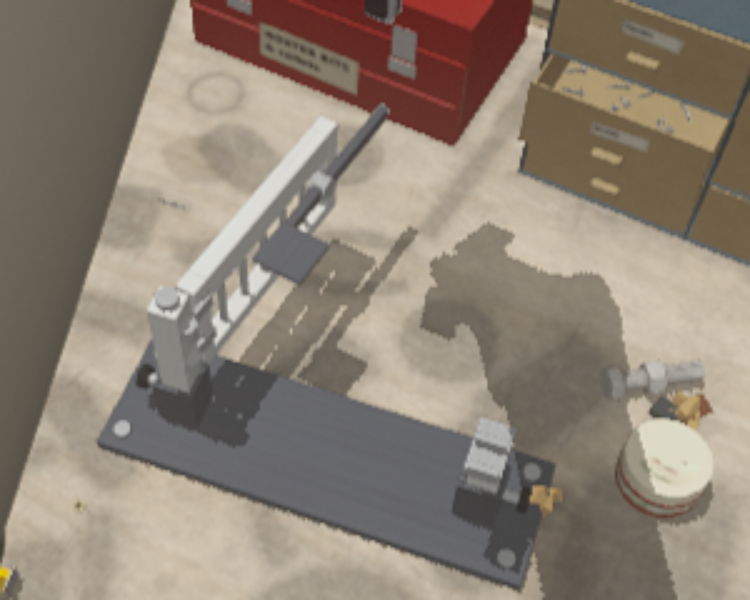

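The gate stands open on its own and the arm is clear. The rail's top edge runs from about (197,292) to (337,130). I'll check the angle from that.

```bash
python3 - <<'E'
from h import *
s=cams.get_image("side")
f=lambda p:ray(s,(p[0]/2.5+180,p[1]/2.5+120),.138)
for a,b in(((197,292),(337,130)),((180,284),(322,118))):
    v=f(b)-f(a);print(f(a).round(3),f(b).round(3),"gate angle",np.arctan2(v[1],v[0])+np.pi/2-.155)
E
```

```text
[0.502 0.075 0.138] [0.674 0.064 0.138] gate angle 1.3529917081633378
[0.502 0.088 0.138] [0.679 0.079 0.138] gate angle 1.3661275836122915
```

About 1.36 rad (78°). I'll nudge it nearer to square by pushing on the rail's face above the latch bar.

>>> move_arm([
  [[-0.004,-0.025,0,0,0,0,0],[-0.008,-0.055,0,0,0,0,0],[-0.012,-0.08,0.01,0,0,0,0],[-0.012,-0.087,0.03,0,0,0,0],[-0.012,-0.087,0.05,0,0,0,0],[-0.012,-0.087,0.07,0,0,0,0],[-0.012,-0.087,0.085,0,0,0,0],[-0.012,-0.087,0.093,0,0,0,0],[-0.012,-0.087,0.098,0,0,0,0],[-0.012,-0.087,0.102,0,0,0,0],[-0.012,-0.087,0.102,0,0,0,0]],
])

```text
time: 11.55
position: [0.6137, 0.036, 0.146]
orientation: [-0.0, 0.709, 0.705, -0.0]
force: [-0.0, 0.6, -0.6]
opening: -0.002
finger_force: 0.0
```

>>> move_arm([
  [[0.004,0,0,0,0,0,0],[0.008,0,0,0,0,0,0],[0.012,0,0,0,0,0,0],[0.015,0,0,0,0,0,0],[0.018,0,0,0,0,0,0],[0.021,0,0,0,0,0,0],[0.021,0,0,0,0,0,0]],
])

```text
time: 12.13
position: [0.6141, 0.0579, 0.1461]
orientation: [-0.0, 0.709, 0.705, 0.0]
force: [0.3, 0.0, -0.2]
opening: 0.002
finger_force: 0.0
```

>>> move_arm([
  [[0.002,0,0,0,0,0,0],[0.004,0,0,0,0,0,0],[0.006,0,0,0,0,0,0],[0.006,0,0,0,0,0,0]],
])

```text
time: 12.47
position: [0.6142, 0.0634, 0.146]
orientation: [-0.0, 0.709, 0.705, 0.0]
force: [0.3, 0.6, -0.1]
opening: 0.002
finger_force: 0.0
```

>>> move_arm([
  [[0.002,0,0,0,0,0,0],[0.004,0,0,0,0,0,0],[0.005,0,0,0,0,0,0],[0.005,0,0,0,0,0,0]],
])

```text
time: 12.8
position: [0.6142, 0.0684, 0.146]
orientation: [-0.0, 0.709, 0.705, 0.0]
force: [0.1, -0.4, 0.2]
opening: -0.002
finger_force: 0.0
```

```bash
python3 - <<'E'
from h import *
s=cams.get_image("side");cv2.imwrite("pics/s6.png",cv2.resize(s["img"][140:270,220:370,::-1],None,fx=4,fy=4))
st=readout.read_state();print(st["position"],st["force"])
E
```

```text
[0.61413209 0.06829254 0.14593251] [0.08998308 0.27734597 0.03512515]
```

View pics/s6.png

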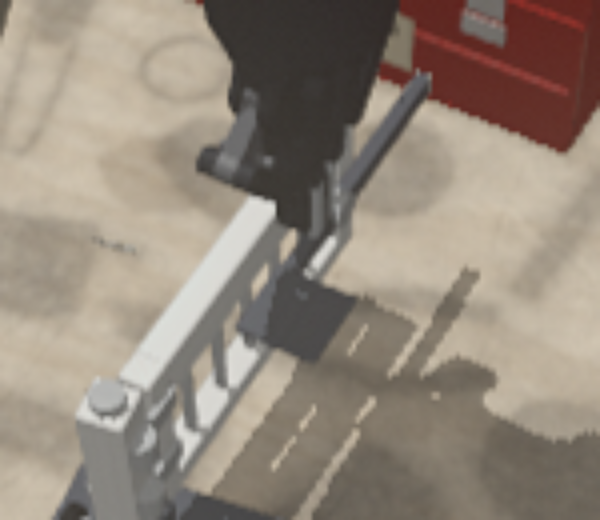

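The rail's top edge has turned: it now runs from (145,385) to (278,207), so the finger is pushing the gate. I'll check the angle.

```bash
python3 - <<'E'
from h import *
s=cams.get_image("side")
f=lambda p:ray(s,(p[0]/4+220,p[1]/4+140),.138)
for a,b in(((145,385),(278,207)),((124,378),(246,205))):
    v=f(b)-f(a);print(f(a).round(3),f(b).round(3),"gate angle",np.arctan2(v[1],v[0])+np.pi/2-.155)
E
```

```text
[0.501 0.079 0.138] [0.611 0.08  0.138] gate angle 1.4257600425152028
[0.499 0.089 0.138] [0.605 0.093 0.138] gate angle 1.4584985113882087
```

>>> move_arm([
  [[-0.004,0,0,0,0,0,0],[-0.012,0,0,0,0,0,0],[-0.022,0,0,0,0,0,0],[-0.03,0,-0.005,0,0,0,0],[-0.03,0,-0.03,0,0,0,0],[-0.03,0,-0.06,0,0,0,0],[-0.03,0,-0.095,0,0,0,0],[-0.03,0.03,-0.12,0,0,0,0],[-0.03,0.065,-0.12,0,0,0,0],[-0.03,0.095,-0.12,0,0,0,0],[-0.03,0.11,-0.12,0,0,0,0],[-0.03,0.11,-0.12,0,0,0,0]],
])

```text
time: 13.9
position: [0.7266, 0.0353, 0.2657]
orientation: [0.0, 0.71, 0.704, 0.0]
force: [-0.8, -0.0, -0.2]
opening: -0.002
finger_force: 0.0
```

```bash
python3 - <<'E'
from h import *
s=cams.get_image("side");cv2.imwrite("pics/s7.png",cv2.resize(s["img"][120:360,180:480,::-1],None,fx=2.5,fy=2.5))
st=readout.read_state();print(st["position"],st["force"])
E
```

```text
[0.72467072 0.03576522 0.26544486] [-0.5831799  -0.49920868  0.58845072]
```

View pics/s7.png

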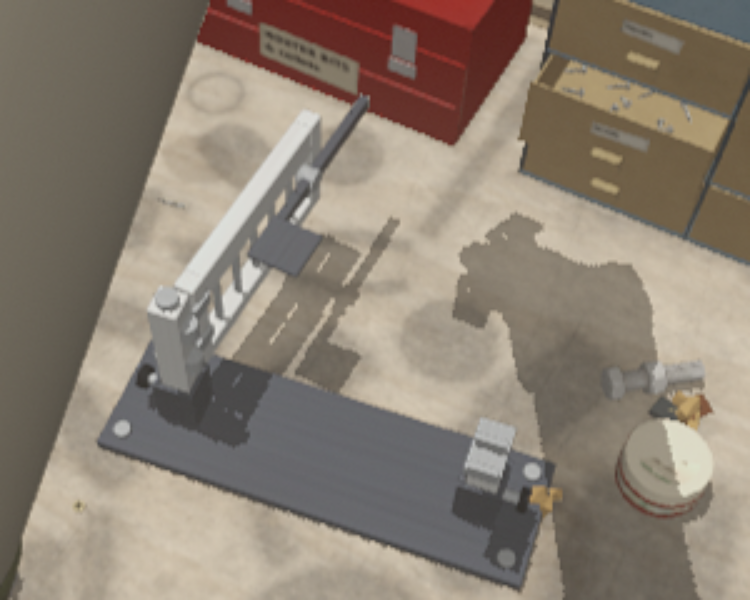

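The gate stands at about 1.44 rad, with its rail end at (312,115). The arm is clear, and the tin and bolt haven't moved.

```bash
python3 -c "from cell import bot;print(bot.finish_job())"
```

```text
the job is handed in; nothing more can be done
None
```

The gate is unlatched and standing open at about 1.44 rad, roughly square to the fence. The highest force I read was 19 N, the arm is clear, the tin and bolt look unmoved (the oak block was out of the last view), and the job was handed in at about 14 s.

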